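# Hook the casting tray out from under the display shelf

## Task

Take the hooked rod from its rubber mat, reach its hook in under the low display shelf, feel for the eye on the front of the steel tray and gently draw the tray out towards you until it is fully out against its stop. Then unhook the rod without pushing the tray back and lay it on its mat again. Use only the rod on the tray: the robot itself must not press on the shelf or tray, never force anything, and leave everything else on the bench as it stands.

Things in the scene. Friction and masses are not known exactly. Their poses are not given: they have to be found in the camera images.
- shelf: Low wooden shelf fixed to the bench: plank 260 deep (x) x 360 wide (y) mm, underside 90 and top 115 mm above the bench, on two side legs (300 mm free between them) that begin 10 mm behind the front edge. Small metal works stand on it. Origin: at bench height under the middle of the front edge, the edge nearest the robot; x points inwards under the plank, away from the robot, y left, z up.
- tray (a joint): Steel tray under the shelf, 150 deep x 260 wide mm, from 6 to 66 mm above the bench. It slides straight out along the shelf's -x. Value in m: 0 fully in, growing as it comes out to a solid stop at 0.090; it starts 0 to 0.03 out. It slides stiffly (4 to 5 N when slow) and stays where it is left. The tray and its eye bend if pushed or pulled with more than 25 N.
- tray_face (a point): Middle of the tray's upright front face, 45 mm above the bench, on the shelf's centre line, 100 mm behind the plank's front edge when the joint is 0. Axes as the shelf's. The hidden eye is bolted to this face with its middle at this height, but anywhere from 30 mm left to 30 mm right of this point: that is not measured and must be felt for.
- tray_eye_height (a point): A point on the tray's centre line 18 mm in front of its face, 45 mm above the bench: the eye's opening is at this depth and height, to the left or right. The EYE is an upright loop of 6 mm dark steel wire, in the plane of the shelf's x and z, threaded sideways along the shelf's y. Its opening reaches from 3 to 32 mm in front of the face and from 30 to 60 mm above the bench.
- rod_grip (a point): Centre of the wooden handle of the hooked rod, 110 long (x) x 24 wide (y) x 30 mm high, lying flat. x points along the rod to the hook, y to its left, z up. An 8 mm steel shank runs on from it at the same height; at 190 mm from this point a straight prong, as thick, turns off square to the left (+y), level with the bench. The rod weighs about 180 g, balanced 30 mm in front of this point.
- rod_hook (a point): Middle of the prong of the hooked rod: 190 mm along x and 16 mm along y from the handle's centre, at the same height. The prong's tip is 36 mm from the shank's axis. Axes as the handle's.
- mat: Black rubber mat fixed to the bench, 320 (x) x 140 (y) x 3 mm thick; the rod lies along it, handle nearest the robot, hook away. Origin under its centre; x along its length, away from the robot.
- arch: Bystander on the shelf: brass loop sculpture on a 50 x 130 mm wooden foot, 120 mm high. Origin under its foot.
- vblock: Bystander on the shelf: steel V-block 60 x 70 x 60 mm. Origin under its middle.
- mug: Bystander: white mug, 76 mm across, 90 mm high, on the bench. Origin under its middle.
- jar: Bystander: amber glass jar, 64 mm across, 100 mm high. Origin under its middle.
- hammer: Bystander: hammer lying on the bench left of the shelf. Origin under its middle.
- grinder: Bystander: angle grinder, about 280 mm long, lying left of the shelf. Origin under its body.
- billet: Bystander: upright dark steel cylinder, 60 mm across, 75 mm high. Origin under its middle.

How it is judged:
By the outcome, as a careful person would: the job done as asked, in the order asked, and still so for the second after the job is handed in, with the robot touching nothing.
It also fails if it takes over 72 s, if anything falls off the work surface, if the arm or the gripper's body presses on something with over 40 N, if the wrist force passes 120 N, or if a joint passes its speed limit or range.

## Robot

A 6-joint arm with a two-finger parallel gripper is mounted at the origin on the work surface. World frame = base frame: x ahead of the robot, y to its left, z up, the work surface at z = 0. Lengths are in m, angles in degrees, forces in N, time in s.
With the tool pointing down it reaches from about 0.4 to 0.825 m from the base axis. Payload 7 kg.
Tool frame: the origin (TCP) lies on the centre line of the jaws, within the pads' length; the fingertips stand 22 mm ahead of it and the grasp point (between the pads) lies 3 mm ahead of it; z points along the fingers, y is the line along which they close (so a half turn about z gives the same grasp; the last joint's range is limited). The gripper opens to 88 mm and grips with 3 to 60 N. Pads are 19 mm wide; open, the fingers measure 130 mm over their backs; the gripper's body (78 mm by 193 mm) begins 47 mm behind the grasp point.
Start: joints at [80.965, 20.546, 0.682, 0, -70.136, -16.507], TCP at [0.291, 0.609, 0.211] pointing down, gripper open.
Joint ranges: [-176.03, 176.03], [-82.01, 121.73], [-58.28, 71.71], [-173.87, 95.51], [-174.79, -0.11], [-173.66, 173.66]. Speed limits (degrees/s): [136.94, 136.94, 172.46, 180, 180, 180].

## Interface

Orientations are given as [roll, pitch, yaw] about the fixed x, y, z axes, in that order (R = Rz(yaw) Ry(pitch) Rx(roll)).
In Python, from plant import get_state, cams, r gives the robot as it stands.
- The arm moves only by the tool apply_moves, never from a script. Its argument "targets" is a list of rows, each an object with "dp": the shift along the world's x, y, z in m, a list of three; "yaw": the turn about the world's z in degrees. In form: [{"dp": [x, y, z], "yaw": yaw}, ...]. A call has 1 to 20 rows; each row is the pose to reach, as a shift and turn from the pose commanded when the call began; what a row does not reach only later rows make up. A row lasts 1/12 s, in which the tool goes at most 41.7 mm and 7.16 degrees, less where a joint would pass 70% of its speed; a pose out of reach is approached as far as the arm can. A call with a gripper value outside its range is refused whole. "grip" is the gripper command: -1 is fully open, 1 is shut, values between are in proportion, set as the call begins (left out, the last holds). The fingers move at their own pace and stop on an object; "squeeze" is the grip in N (left out, the last holds). Time passes only in rows, so rows that repeat a pose let the fingers close. It gives the time, the measured TCP pose, the force, the opening and the grip force at its end, in the units of the state.
- get_state(): the state, without advancing time (a new reading comes with each control period).
- cams.capture(name): name is "side" or "top"; returns a dict with "image" (384x512x3 uint8, red, green, blue), "range_z" (384x512 float32, m along the optical axis (not along the pixel's ray), 0 where there is no reading), "fx", "fy", "cx", "cy" (pixels), "R" (3x3) and "t" (3): a world point X has camera coordinates R X + t. Camera axes: x right, y down, z forward; pixel columns grow to the right and rows downward; lengths in m; the calibration is good to about 2 mm. A picture is of the moment at which its call begins.
- r.close_job(): hands the job in; it is judged then, once.
The state is a dict: "time_s": time; "joints": joint angles; "qd": joint speeds; "joint_torque": joint torques, N m; "tcp_pos": TCP position; "eef_rot": TCP orientation; "contact_force": force on the tool from outside, world axes, zero at the start; "moment": the same for the moment, N m; "gripper_width": finger opening in m; "gripper_force": force on a finger pad.
Only numpy, scipy, OpenCV 4.12 (cv2) and the standard library are available. Lean on these libraries where they do the work, as an engineer would, in place of code of your own. Each camera call takes 0.05 s, during which the arm holds its last target. There are 200 camera calls.

## Working session

There is one attempt and no reset: what is moved stays moved. The work goes in short steps, Python scripts to look and compute and a tool call to move; the robot and the scene stay as the last step left them, time stands still between calls to the robot, and variables do not carry over. Pictures are saved under pics/ and viewed, at most 10 in all, crops included, and the job is handed in when it is done.

Besides the shell and the picture viewer there is one more tool, called after "Call:" as name([rows], argument=value, ...), one row to a line, values as JSON. apply_moves: Moves the arm, as the interface text tells. Its arguments: {"type":"object","properties":{"targets":{"type":"array","items":{"type":"object","properties":{"dp":{"type":"array","items":{"type":"number"}},"yaw":{"type":"number"}}}},"grip":{"type":"number"},"squeeze":{"type":"number"}},"required":["targets"]}

```bash
mkdir -p pics
cat > h.py <<'E'
import numpy as np, cv2
from plant import get_state, cams, r
def cap(n):
    c=cams.capture(n); return c
def world(c):
    z=c["range_z"]; v,u=np.mgrid[:384,:512]
    P=np.stack([(u-c["cx"])/c["fx"]*z,(v-c["cy"])/c["fy"]*z,z],-1)
    return (P-np.array(c["t"]))@np.array(c["R"])
def proj(c,X):
    p=np.array(c["R"])@np.array(X)+c["t"]; return c["fx"]*p[0]/p[2]+c["cx"],c["fy"]*p[1]/p[2]+c["cy"]
def save(c,n): cv2.imwrite("pics/"+n,c["image"][:,:,::-1])
def ray(c,u,v,zp):
    R=np.array(c["R"]);o=-R.T@c["t"];d=R.T@np.array([(u-c["cx"])/c["fx"],(v-c["cy"])/c["fy"],1]);return o+d*(zp-o[2])/d[2]
E
python3 - <<'E'
from h import *
a=cap("top");b=cap("side")
save(a,"top0.png");save(b,"side0.png")
np.savez("c0.npz",wt=world(a),ws=world(b),it=a["image"],is_=b["image"])
for c in(a,b):print(-np.array(c["R"]).T@c["t"],c["fx"],c["R"])
print(get_state())
E
```

```text
[0.45543715 0.01078942 1.5526099 ] 437.4327430004331 [[ 0.00494294 -0.99997832  0.00434989]
 [-0.99582667 -0.00531875 -0.09110954]
 [ 0.0911307  -0.00388138 -0.99583138]]
[ 1.23100854 -0.76368913  0.98443138] 405.0940857168489 [[ 0.7851587   0.61920613 -0.01046871]
 [ 0.4075377  -0.52934185 -0.74411708]
 [-0.46630339  0.5799836  -0.66796719]]
{'time_s': 0.1, 'joints': array([ 8.09646261e+01,  2.05880697e+01,  6.37502212e-01, -1.86153030e-02,
       -7.01369141e+01, -1.65045268e+01]), 'qd': array([ 0.06043131, -0.12307209,  0.08784657,  0.06658599,  0.02263613,
       -0.04592358]), 'joint_torque': array([-2.47523079e-03, -5.84162772e+01,  2.93749684e+01,  7.01535568e+00,
        1.02007360e-02, -4.56197461e-05]), 'tcp_pos': array([0.29086268, 0.60857943, 0.20989375]), 'eef_rot': array([ 1.79911151e+02, -8.07581969e-03, -2.55462328e+01]), 'contact_force': array([ 0.72864662,  1.26887241, -0.04772277]), 'moment': array([-0.06704485,  0.02344422, -0.00037288]), 'gripper_force': 0.0, 'gripper_width': 0.08770230492092254}
```

View pics/top0.png

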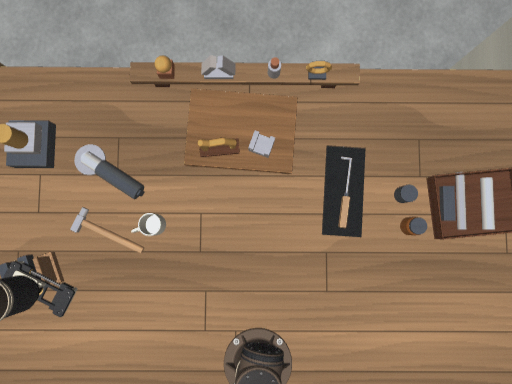

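View pics/side0.png

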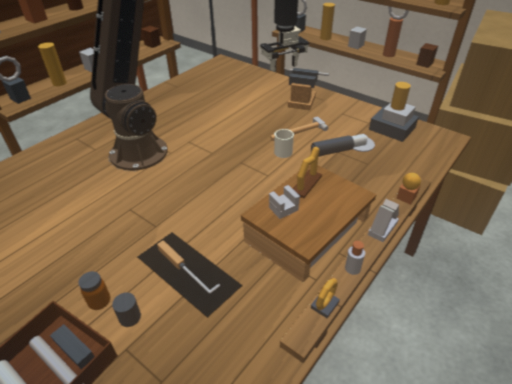

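The top view shows the rod on the black mat (handle ~(345,212), prong ~(347,158) pointing left) and the shelf with its front edge running from (186,165) to (293,171). The side view agrees. Neither view shows the tray.

```bash
cat > m.py <<'E'
from h import *
def fit(mask,P):
    q=P[mask][:,:2].astype(np.float32); return cv2.minAreaRect(q)
c=cap("top");P=world(c);hsv=cv2.cvtColor(c["image"],cv2.COLOR_RGB2HSV)
Z=P[...,2];X=P[...,0];Y=P[...,1]
sh=(abs(Z-.115)<.007)&(X>.45)&(X<.95)&(abs(Y-.05)<.35)
sh=cv2.morphologyEx(sh.astype(np.uint8),cv2.MORPH_OPEN,np.ones((3,3)))
n,l,s,_=cv2.connectedComponentsWithStats(sh);k=1+np.argmax(s[1:,4]);sh=l==k
print("shelf",np.median(Z[sh]),fit(sh,P))
# front edge by row-wise: per column largest row
us=range(195,286,6);e=[]
for u in us:
    v=np.where(sh[:,u])[0].max()+.5; e.append(ray(c,u,v,.115)[:2])
e=np.array(e);k=np.polyfit(e[:,1],e[:,0],1);print("front x=k y+b",k,np.ptp(e[:,0]-np.polyval(k,e[:,1])))
# side edges
for f,nm in((np.min,"L"),(np.max,"R")):
    q=[]
    for v in range(105,160,5):
        u=f(np.where(sh[v])[0])+(-.5 if nm=="L" else .5);q.append(ray(c,u,v,.115)[:2])
    q=np.array(q);print(nm,np.polyfit(q[:,0],q[:,1],1),q.mean(0))
roi=np.zeros_like(sh);roi[140:242,318:372]=1
V=hsv[...,2];S=hsv[...,1]
mat=roi&(V<60);m=cv2.findContours(mat.astype(np.uint8),0,1)[0];m=max(m,key=cv2.contourArea)
G=lambda pts,z:np.array([ray(c,u,v,z)[:2] for u,v in pts],np.float32)
print("mat",cv2.minAreaRect(G(m[:,0],.003)))
inner=np.zeros(sh.shape,np.uint8);cv2.drawContours(inner,[cv2.convexHull(m)],-1,1,-1);inner=cv2.erode(inner,np.ones((3,3)))>0
han=inner&(V>90)&(S>80);st=inner&(V>90)&(S<80)
v,u=np.where(han);print("handle",len(u),cv2.minAreaRect(G(zip(u,v),.033)),np.median(Z[han]))
v,u=np.where(st);g=G(zip(u,v),.018);print("steel",len(u),np.median(Z[st]))
for a,b,p,q in zip(u,v,g,V[st]):
    if b<165: print(a,b,p.round(3),q)
vv=np.unique(v[v>168]);ax=np.array([G([(np.average(u[v==a],weights=V[a,u[v==a]]),a)],.022)[0] for a in vv]);k=np.polyfit(ax[:,0],ax[:,1],1);print("shank y=k x+b",k,np.degrees(np.arctan(k[0])),ax[[0,-1]])
E
python3 m.py
```

```text
shelf 0.11547708779334692 ((0.7879142761230469, 0.06287804245948792), (0.3608053922653198, 0.26168760657310486), 85.82107543945312)
front x=k y+b [0.06833925 0.6533073 ] 0.008698216981974594
L [-0.0730888   0.29850642] [0.78633984 0.24103378]
R [-0.08498942 -0.05033858] [ 0.78847178 -0.11735035]
mat ((0.5959011912345886, -0.30072957277297974), (0.13733048737049103, 0.31495824456214905), 86.3967514038086)
handle 257 ((0.5205983519554138, -0.29469457268714905), (0.027995627373456955, 0.1108553558588028), 82.0920181274414) 0.031462765053953665
steel 117 0.021281957748222266
342 156 [ 0.718 -0.294] 101
341 157 [ 0.714 -0.291] 173
342 157 [ 0.714 -0.294] 177
343 157 [ 0.714 -0.298] 171
344 157 [ 0.714 -0.302] 170
345 157 [ 0.714 -0.305] 169
346 157 [ 0.714 -0.309] 168
347 157 [ 0.714 -0.312] 129
348 157 [ 0.714 -0.316] 119
349 157 [ 0.714 -0.319] 98
341 158 [ 0.711 -0.291] 123
342 158 [ 0.711 -0.294] 144
343 158 [ 0.711 -0.298] 152
344 158 [ 0.711 -0.301] 191
345 158 [ 0.711 -0.305] 186
346 158 [ 0.711 -0.309] 191
347 158 [ 0.711 -0.312] 180
348 158 [ 0.711 -0.316] 179
349 158 [ 0.711 -0.319] 180
350 158 [ 0.711 -0.323] 172
351 158 [ 0.711 -0.326] 176
344 159 [ 0.707 -0.301] 112
345 159 [ 0.707 -0.305] 104
346 159 [ 0.707 -0.309] 113
347 159 [ 0.707 -0.312] 115
348 159 [ 0.707 -0.316] 125
349 159 [ 0.707 -0.319] 145
350 159 [ 0.707 -0.323] 189
351 159 [ 0.707 -0.326] 161
349 160 [ 0.704 -0.319] 127
350 160 [ 0.704 -0.323] 193
351 160 [ 0.704 -0.326] 133
349 161 [ 0.7   -0.319] 132
350 161 [ 0.7   -0.323] 193
351 161 [ 0.7   -0.326] 123
349 162 [ 0.696 -0.319] 139
350 162 [ 0.697 -0.323] 192
351 162 [ 0.697 -0.326] 99
349 163 [ 0.693 -0.319] 170
350 163 [ 0.693 -0.323] 192
349 164 [ 0.689 -0.319] 180
350 164 [ 0.689 -0.322] 193
shank y=k x+b [-0.12671499 -0.23237025] -7.2217456206833335 [[ 0.6708781  -0.3177371 ]
 [ 0.5751877  -0.30943614]]
```

Call:
apply_moves([
  {"dp": [0.122, -0.453, 0], "yaw": 9},
  {"dp": [0.122, -0.453, 0], "yaw": 9},
  {"dp": [0.122, -0.453, 0], "yaw": 9},
  {"dp": [0.122, -0.453, 0], "yaw": 9},
  {"dp": [0.122, -0.453, 0], "yaw": 9},
  {"dp": [0.122, -0.453, 0], "yaw": 9},
  {"dp": [0.122, -0.453, 0], "yaw": 9},
  {"dp": [0.122, -0.453, 0], "yaw": 9},
  {"dp": [0.122, -0.453, 0], "yaw": 9},
  {"dp": [0.122, -0.453, 0], "yaw": 9},
  {"dp": [0.122, -0.453, 0], "yaw": 9},
  {"dp": [0.122, -0.453, 0], "yaw": 9},
  {"dp": [0.245, -0.905, 0], "yaw": 17.8},
  {"dp": [0.245, -0.905, 0], "yaw": 17.8},
  {"dp": [0.245, -0.905, 0], "yaw": 17.8},
  {"dp": [0.245, -0.905, 0], "yaw": 17.8},
  {"dp": [0.245, -0.905, 0], "yaw": 17.8},
  {"dp": [0.245, -0.905, 0], "yaw": 17.8},
  {"dp": [0.245, -0.905, 0], "yaw": 17.8},
  {"dp": [0.245, -0.905, 0], "yaw": 17.8},
])

```text
time_s: 1.82
tcp_pos: [0.499, -0.1614, 0.2108]
eef_rot: [-180.0, -0.0, -7.7]
contact_force: [1.3, 0.6, 0.3]
gripper_width: 0.0874
gripper_force: 0.0
```

Call:
apply_moves([
  {"dp": [0.036, -0.135, -0.03], "yaw": 0},
  {"dp": [0.036, -0.135, -0.06], "yaw": 0},
  {"dp": [0.036, -0.135, -0.08], "yaw": 0},
  {"dp": [0.036, -0.135, -0.1], "yaw": 0},
  {"dp": [0.036, -0.135, -0.1], "yaw": 0},
  {"dp": [0.036, -0.135, -0.1], "yaw": 0},
  {"dp": [0.036, -0.135, -0.1], "yaw": 0},
])

```text
time_s: 2.4
tcp_pos: [0.5345, -0.2944, 0.1102]
eef_rot: [180.0, 0.1, -7.8]
contact_force: [0.6, 1.2, 0.4]
gripper_width: 0.0878
gripper_force: 0.0
```

Run:
```python
from h import *
c=cap("side");im=c["image"]
s=get_state();print(s["tcp_pos"],s["eef_rot"],s["contact_force"])
u,v=proj(c,s["tcp_pos"]);print(u,v)
y,x=int(v)-75,int(u)-100
cv2.imwrite("pics/s1.png",cv2.resize(im[y:y+150,x:x+200,::-1],None,fx=4,fy=4,interpolation=2))
```

```text
[ 0.53540979 -0.29401812  0.11167493] [ 1.79978749e+02 -3.58663616e-02 -7.72231322e+00] [0.39795647 0.59899095 0.2898871 ]
171.59908638810276 234.8005636735727
```

View pics/s1.png

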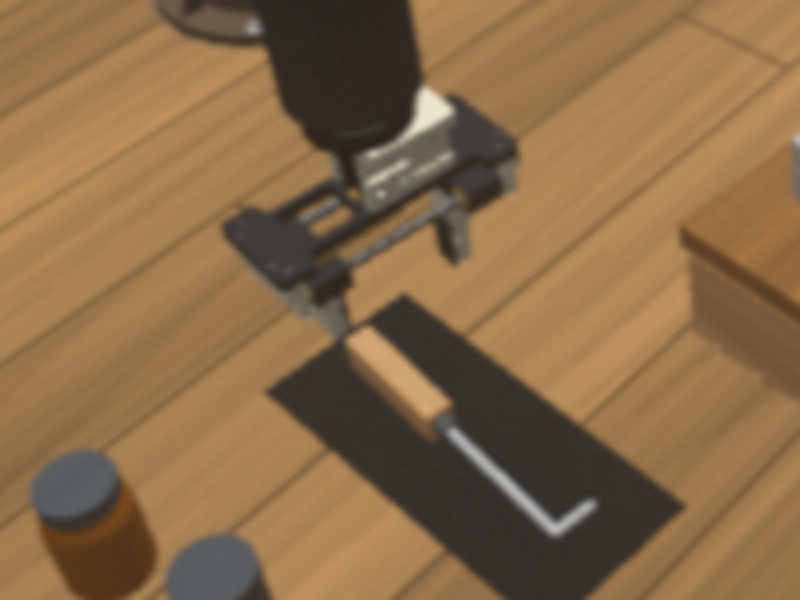

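The jaws are open above and astride the handle (handle in the crop ~(400,380)) and aligned with it. I'll go down and grip.

Call:
apply_moves([
  {"dp": [0, -0.003, -0.03], "yaw": 0},
  {"dp": [0, -0.003, -0.055], "yaw": 0},
  {"dp": [0, -0.003, -0.07], "yaw": 0},
  {"dp": [0, -0.003, -0.08], "yaw": 0},
  {"dp": [0, -0.003, -0.08], "yaw": 0},
  {"dp": [0, -0.003, -0.08], "yaw": 0},
])

```text
time_s: 2.95
tcp_pos: [0.536, -0.2969, 0.0323]
eef_rot: [180.0, -0.1, -7.7]
contact_force: [-0.1, -0.1, 0.3]
gripper_width: 0.0878
gripper_force: 0.0
```

Call:
apply_moves([
  {"dp": [0, 0, 0], "yaw": 0},
  {"dp": [0, 0, 0], "yaw": 0},
  {"dp": [0, 0, 0], "yaw": 0},
  {"dp": [0, 0, 0], "yaw": 0},
  {"dp": [0, 0, 0], "yaw": 0},
  {"dp": [0, 0, 0], "yaw": 0},
  {"dp": [0, 0, 0], "yaw": 0},
  {"dp": [0, 0, 0], "yaw": 0},
  {"dp": [0, 0, 0], "yaw": 0},
  {"dp": [0, 0, 0], "yaw": 0},
], grip=0.6, squeeze=45)

```text
time_s: 3.78
tcp_pos: [0.5349, -0.2974, 0.0307]
eef_rot: [180.0, 0.0, -7.7]
contact_force: [0.2, -0.6, -0.0]
gripper_width: 0.0267
gripper_force: 0.0
```

Call:
apply_moves([
  {"dp": [0, 0, 0], "yaw": 0},
  {"dp": [0, 0, 0], "yaw": 0},
  {"dp": [0, 0, 0], "yaw": 0},
  {"dp": [0, 0, 0], "yaw": 0},
  {"dp": [0, 0, 0], "yaw": 0},
  {"dp": [0, 0, 0], "yaw": 0},
], grip=1)

```text
time_s: 4.28
tcp_pos: [0.5349, -0.2973, 0.0307]
eef_rot: [180.0, 0.0, -7.7]
contact_force: [-0.1, 0.6, 1.0]
gripper_width: 0.0001
gripper_force: 0.0
```

Call:
apply_moves([
  {"dp": [0, 0, 0.01], "yaw": 0},
  {"dp": [0, 0, 0.025], "yaw": 0},
  {"dp": [0, 0, 0.04], "yaw": 0},
  {"dp": [0, 0, 0.05], "yaw": 0},
  {"dp": [0, 0, 0.05], "yaw": 0},
  {"dp": [0, 0, 0.05], "yaw": 0},
])

```text
time_s: 4.78
tcp_pos: [0.5354, -0.2974, 0.0816]
eef_rot: [-180.0, -0.1, -7.8]
contact_force: [0.3, 0.4, -0.8]
gripper_width: 0.0002
gripper_force: 0.0
```

```bash
cat > rod.py <<'E'
from h import *
s=get_state();T=s["tcp_pos"];print(T.round(4),s["eef_rot"].round(1),s["contact_force"].round(1),s["moment"].round(2))
c=cap("top");b=cap("side")
for n,k in(("t",c),("s",b)):
    u,v=proj(k,T+[.08,0,-.02]);y,x=max(int(v)-45,0),int(u)-60
    cv2.imwrite(f"pics/r{n}_{s['time_s']:.1f}.png",cv2.resize(k["image"][y:y+90,x:x+120,::-1],None,fx=5,fy=5,interpolation=2));print(n,x,y)
P=world(b);hsv=cv2.cvtColor(b["image"],cv2.COLOR_RGB2HSV)
d=P-T;th=np.radians(s["eef_rot"][2]);lx=d[...,0]*np.cos(th)+d[...,1]*np.sin(th);ly=-d[...,0]*np.sin(th)+d[...,1]*np.cos(th)
m=(lx>.05)&(lx<.2)&(abs(ly)<.06)&(d[...,2]>-.035)&(d[...,2]<.03)
v,u=np.where(m);print(m.sum())
for a in np.arange(.05,.2,.015):
    k=m&(lx>=a)&(lx<a+.015)
    if k.any():print(round(a,3),k.sum(),np.median(d[k],0).round(4)[2],"ly",ly[k].min().round(4),np.median(ly[k]).round(4),ly[k].max().round(4),"lxmax",lx[k].max().round(4))
E
python3 rod.py; ls pics
```

```text
[ 0.5354 -0.2974  0.0816] [-1.8e+02 -1.0e-01 -7.8e+00] [ 0.3  0.4 -0.8] [-0.04  0.08 -0.01]
t 285 138
s 132 214
0
rs_4.8.png
rt_4.8.png
s1.png
side0.png
top0.png
```

View pics/rs_4.8.png

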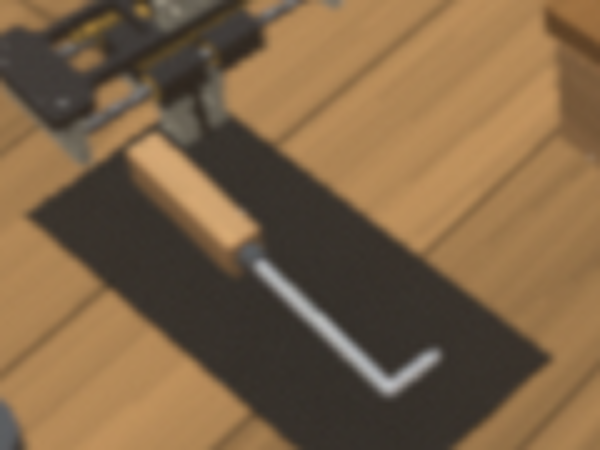

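```bash
python3 m.py | grep -v '^3'
```

```text
shelf 0.11557883415344442 ((0.7883725166320801, 0.06308504939079285), (0.3607335686683655, 0.26136693358421326), 85.85177612304688)
front x=k y+b [-0.01209977  0.66450219] 0.04328295190834319
L [-0.05356866  0.28407039] [0.78633423 0.24194752]
R [-0.07266397 -0.0585351 ] [ 0.78846261 -0.11582793]
mat ((0.6990832090377808, -0.30736878514289856), (0.13669927418231964, 0.10690914839506149), 86.33183288574219)Traceback (most recent call last):
  File "m.py", line 28, in <module>
    v,u=np.where(han);print("handle",len(u),cv2.minAreaRect(G(zip(u,v),.033)),np.median(Z[han]))
                                            ~~~~~~~~~~~~~~~^^^^^^^^^^^^^^^^^^
cv2.error: OpenCV(4.12.0) /io/opencv/modules/imgproc/src/convhull.cpp:143: error: (-215:Assertion failed) total >= 0 && (depth == CV_32F || depth == CV_32S) in function 'convexHull'
```

The jaws shut on nothing. In the crop the handle (~(190,195)) lies beside the closed fingers (~(195,115)). I'll measure the rod from the side view.

```bash
cat > sd.py <<'E'
from h import *
def run(b,im):
    hsv=cv2.cvtColor(im,cv2.COLOR_RGB2HSV);P=world(b)
    roi=np.zeros(im.shape[:2],bool);roi[225:320,135:245]=1
    mat=(hsv[...,2]<75)&roi
    n,l,s,_=cv2.connectedComponentsWithStats(mat.astype(np.uint8));k=1+np.argmax(s[1:,4])
    cn=max(cv2.findContours((l==k).astype(np.uint8),0,1)[0],key=cv2.contourArea)
    hl=np.zeros(im.shape[:2],np.uint8);cv2.drawContours(hl,[cv2.convexHull(cn)],-1,1,-1)
    print("mat",cv2.minAreaRect(np.array([ray(b,*p,.003)[:2] for p in cn[:,0]],np.float32)))
    han=(hl>0)&(hsv[...,2]>110)&(hsv[...,1]>70);st=(hl>0)&(hsv[...,2]>100)&(hsv[...,1]<60)
    top=han&(abs(P[...,2]-.033)<.004)
    for nm,m in(("han",han),("top",top),("st",st)):
        if m.sum()>5:
            print(nm,m.sum(),np.median(P[m],0).round(4),cv2.minAreaRect(P[m][:,:2].astype(np.float32)),np.percentile(P[m][:,2],[5,95]).round(4))
    return P,han,st
if __name__=="__main__":
    b=cap("side");run(b,b["image"])
    print(proj(b,[.5206,-.2947,.033]),proj(b,get_state()["tcp_pos"]))
    import numpy as np
    z=np.load("c0.npz");b["image"]=z["is_"];
    im=z["is_"];P=z["ws"];print("old",P[250:262:4,165:185:5].round(3).tolist())
    c=cap("top");print(proj(c,get_state()["tcp_pos"]))
E
python3 sd.py
```

```text
mat ((0.5367591381072998, -0.29746168851852417), (0.15336798131465912, 0.4378039538860321), 82.55418395996094)
han 780 [ 0.4966 -0.2965  0.0033] ((0.5170899629592896, -0.3003155291080475), (0.17068412899971008, 0.34892043471336365), 82.6840591430664) [-0.0021  0.1219]
top 216 [ 0.524  -0.3026  0.0333] ((0.5209612846374512, -0.30206093192100525), (0.024769335985183716, 0.11090093851089478), 81.95320892333984) [0.0298 0.0365]
st 256 [ 0.6247 -0.3166  0.0228] ((0.864928662776947, -0.47050783038139343), (0.1665627658367157, 0.9231123328208923), 61.538082122802734) [0.0026 0.1846]
(np.float64(171.95846295401424), np.float64(250.16805786173822)) (np.float64(172.1776062686675), np.float64(242.5275308037432))
old [[[0.506, -0.309, 0.036], [0.515, -0.298, 0.032], [0.506, -0.274, 0.004], [0.516, -0.263, 0.001]], [[0.504, -0.311, 0.018], [0.527, -0.309, 0.033], [0.54, -0.3, 0.034], [0.53, -0.276, 0.004]], [[0.507, -0.316, 0.006], [0.532, -0.315, 0.024], [0.551, -0.31, 0.034], [0.561, -0.3, 0.032]]]
(np.float64(347.1113411560218), np.float64(206.71260355339786))
```

View pics/rt_4.8.png

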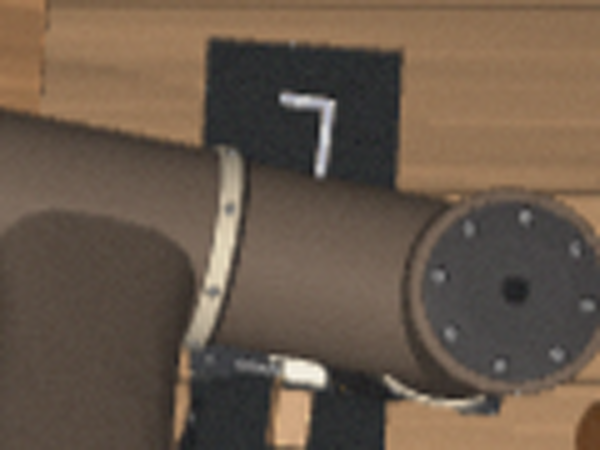

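The top crop shows only the prong (~(305,100)); the arm hides the rest. The fingertips look higher or farther off than the reported pose says, so I'll check them by range.

Run:
```python
from h import *
s=get_state();print(s["tcp_pos"])
b=cap("side");P=world(b)
u,v=proj(b,s["tcp_pos"]-[0,0,.022]);print("tip exp",u,v)
for v in range(226,256,2):
    print(v,[(tuple((P[v,u]*1000).astype(int))) for u in range(162,182,3)])
```

```text
[ 0.53442906 -0.29719236  0.07994599]
tip exp 173.27645388674813 247.42117764300087
226 [(np.int64(552), np.int64(-329), np.int64(188)), (np.int64(555), np.int64(-322), np.int64(184)), (np.int64(562), np.int64(-317), np.int64(185)), (np.int64(568), np.int64(-312), np.int64(185)), (np.int64(563), np.int64(-299), np.int64(171)), (np.int64(571), np.int64(-294), np.int64(172)), (np.int64(571), np.int64(-285), np.int64(164))]
228 [(np.int64(556), np.int64(-333), np.int64(186)), (np.int64(561), np.int64(-327), np.int64(185)), (np.int64(567), np.int64(-321), np.int64(184)), (np.int64(571), np.int64(-315), np.int64(182)), (np.int64(547), np.int64(-289), np.int64(144)), (np.int64(573), np.int64(-297), np.int64(168)), (np.int64(442), np.int64(-193), np.int64(-3))]
230 [(np.int64(557), np.int64(-335), np.int64(181)), (np.int64(568), np.int64(-333), np.int64(186)), (np.int64(570), np.int64(-325), np.int64(181)), (np.int64(570), np.int64(-316), np.int64(173)), (np.int64(571), np.int64(-307), np.int64(166)), (np.int64(445), np.int64(-208), np.int64(1)), (np.int64(454), np.int64(-203), np.int64(1))
[... 3294 characters left out ...]
(516), np.int64(-263), np.int64(1))]
252 [(np.int64(485), np.int64(-308), np.int64(11)), (np.int64(505), np.int64(-310), np.int64(27)), (np.int64(517), np.int64(-307), np.int64(34)), (np.int64(523), np.int64(-301), np.int64(33)), (np.int64(529), np.int64(-294), np.int64(30)), (np.int64(517), np.int64(-276), np.int64(4)), (np.int64(524), np.int64(-270), np.int64(4))]
254 [(np.int64(485), np.int64(-309), np.int64(3)), (np.int64(502), np.int64(-309), np.int64(15)), (np.int64(521), np.int64(-312), np.int64(32)), (np.int64(530), np.int64(-307), np.int64(34)), (np.int64(539), np.int64(-303), np.int64(36)), (np.int64(543), np.int64(-295), np.int64(31)), (np.int64(533), np.int64(-277), np.int64(8))]
```

Range puts the closed fingertips near z=0.093. The stated geometry implies 0.058, so they are about 35 mm higher than expected, and the jaws closed just above the handle. I'll reopen and measure the tips when open.

Call:
apply_moves([
  {"dp": [0, -0.003, 0.0], "yaw": 0},
  {"dp": [0, -0.003, 0.0], "yaw": 0},
  {"dp": [0, -0.003, 0.0], "yaw": 0},
  {"dp": [0, -0.003, 0.0], "yaw": 0},
  {"dp": [0, -0.003, 0.0], "yaw": 0},
  {"dp": [0, -0.003, 0.0], "yaw": 0},
  {"dp": [0, -0.003, 0.0], "yaw": 0},
  {"dp": [0, -0.003, 0.0], "yaw": 0},
  {"dp": [0, -0.003, 0.0], "yaw": 0},
  {"dp": [0, -0.003, 0.0], "yaw": 0},
], grip=-0.1)

```text
time_s: 5.92
tcp_pos: [0.535, -0.3003, 0.0808]
eef_rot: [180.0, -0.0, -7.7]
contact_force: [-0.3, 0.1, -0.3]
gripper_width: 0.0481
gripper_force: 0.0
```

```bash
cat > tip.py <<'E'
from h import *
s=get_state();T=s["tcp_pos"];print(T.round(4),s["gripper_width"],s["contact_force"].round(2))
b=cap("side");P=world(b)
d=P-T;th=np.radians(s["eef_rot"][2]);lx=d[...,0]*np.cos(th)+d[...,1]*np.sin(th);ly=-d[...,0]*np.sin(th)+d[...,1]*np.cos(th)
m=(abs(lx)<.02)&(abs(ly)<.06)&(d[...,2]>-.04)&(d[...,2]<.06)&(P[...,2]>.038)
for lo in np.arange(-.06,.06,.01):
    k=m&(ly>=lo)&(ly<lo+.01)
    if k.sum()>1:print(lo.round(2),k.sum(),"zrel min",np.sort(d[k][:,2])[:4].round(3),"lx",np.percentile(lx[k],[5,50,95]).round(3))
E
python3 tip.py
```

```text
[ 0.535  -0.3003  0.0808] 0.04805341690599807 [-0.34  0.13 -0.34]
-0.05 21 zrel min [0.021 0.022 0.023 0.024] lx [-0.01   0.004  0.012]
-0.04 29 zrel min [0.02  0.021 0.022 0.022] lx [0.008 0.011 0.013]
-0.03 13 zrel min [0.019 0.024 0.028 0.034] lx [0.008 0.01  0.012]
0.02 57 zrel min [0.016 0.017 0.019 0.02 ] lx [-0.01   0.007  0.011]
0.03 26 zrel min [0.02  0.022 0.023 0.023] lx [0.009 0.01  0.012]
```

Call:
apply_moves([
  {"dp": [0, 0, 0], "yaw": 0},
  {"dp": [0, 0, 0], "yaw": 0},
  {"dp": [0, 0, -0.02], "yaw": 0},
  {"dp": [0, 0, -0.035], "yaw": 0},
  {"dp": [0, 0, -0.05], "yaw": 0},
  {"dp": [0, 0, -0.06], "yaw": 0},
  {"dp": [0, 0, -0.068], "yaw": 0},
  {"dp": [0, 0, -0.068], "yaw": 0},
  {"dp": [0, 0, -0.068], "yaw": 0},
], grip=-0.5)

```text
time_s: 6.72
tcp_pos: [0.535, -0.3004, 0.0127]
eef_rot: [180.0, 0.0, -7.7]
contact_force: [0.7, -0.3, 1.4]
gripper_width: 0.0655
gripper_force: 0.0
```

```bash
sed -i 's/>.038)/>.007)/' tip.py; python3 tip.py
```

```text
[ 0.535  -0.3004  0.0127] 0.06548279910715449 [ 0.72 -0.27  1.41]
-0.06 9 zrel min [-0.006 -0.005  0.026  0.026] lx [-0.002  0.005  0.009]
-0.05 31 zrel min [-0.005  0.018  0.021  0.022] lx [-0.009  0.01   0.014]
-0.04 13 zrel min [-0.006  0.018  0.019  0.023] lx [0.002 0.009 0.013]
-0.02 44 zrel min [-0.005 -0.003 -0.003 -0.003] lx [-0.015  0.001  0.017]
-0.01 32 zrel min [0.016 0.017 0.018 0.018] lx [-0.016  0.001  0.018]
0.0 30 zrel min [0.016 0.017 0.017 0.017] lx [-0.018  0.004  0.018]
0.02 2 zrel min [-0.005 -0.004] lx [-0.01  -0.007 -0.005]
0.03 52 zrel min [0.014 0.017 0.018 0.019] lx [-0.008  0.007  0.012]
0.04 24 zrel min [-0.005  0.02   0.024  0.024] lx [0.008 0.011 0.012]
```

Call:
apply_moves([
  {"dp": [0, -0.002, -0.006], "yaw": 0},
  {"dp": [0, -0.002, -0.012], "yaw": 0},
  {"dp": [0, -0.002, -0.017], "yaw": 0},
  {"dp": [0, -0.002, -0.021], "yaw": 0},
  {"dp": [0, -0.002, -0.021], "yaw": 0},
])

```text
time_s: 7.18
tcp_pos: [0.5342, -0.3021, -0.0094]
eef_rot: [-180.0, 0.1, -7.8]
contact_force: [0.3, 0.2, -0.4]
gripper_width: 0.0656
gripper_force: 0.0
```

Call:
apply_moves([
  {"dp": [0, 0, 0], "yaw": 0},
  {"dp": [0, 0, 0], "yaw": 0},
  {"dp": [0, 0, 0], "yaw": 0},
  {"dp": [0, 0, 0], "yaw": 0},
  {"dp": [0, 0, 0], "yaw": 0},
  {"dp": [0, 0, 0], "yaw": 0},
  {"dp": [0, 0, 0], "yaw": 0},
  {"dp": [0, 0, 0], "yaw": 0},
  {"dp": [0, 0, 0], "yaw": 0},
  {"dp": [0, 0, 0], "yaw": 0},
], grip=1, squeeze=45)

```text
time_s: 8.02
tcp_pos: [0.535, -0.3023, -0.0081]
eef_rot: [180.0, -0.0, -7.7]
contact_force: [-0.8, 1.4, 1.5]
gripper_width: 0.0238
gripper_force: 45.0
```

Grip confirmed at 23.8 mm and 45 N. I'll lift and measure the rod in the hand.

Call:
apply_moves([
  {"dp": [0, 0, 0.01], "yaw": 0},
  {"dp": [0, 0, 0.025], "yaw": 0},
  {"dp": [0, 0, 0.04], "yaw": 0},
  {"dp": [0, 0, 0.05], "yaw": 0},
  {"dp": [0, 0, 0.05], "yaw": 0},
  {"dp": [0, 0, 0.05], "yaw": 0},
])

```text
time_s: 8.52
tcp_pos: [0.5352, -0.3023, 0.0423]
eef_rot: [-180.0, -0.1, -7.8]
contact_force: [0.1, -0.1, -2.0]
gripper_width: 0.0237
gripper_force: 45.0
```

```bash
sed -i 's/d\[...,2\]>-.035)&(d\[...,2\]<.03)/d[...,2]>-.01)\&(d[...,2]<.06)/' rod.py; python3 rod.py
python3 - <<'E'
from h import *
z=np.load("c0.npz");P=z["wt"]
# bystander spots near the path & leg fronts, from initial top range
m=(P[...,2]>.02)&(P[...,0]>.35)&(P[...,0]<.66)&(P[...,1]>-.4)&(P[...,1]<.3)
v,u=np.where(m);print(len(u),P[m].min(0),P[m].max(0))
E
```

```text
[ 0.5352 -0.3023  0.0423] [-1.8e+02 -1.0e-01 -7.8e+00] [ 0.1 -0.1 -2. ] [ 0.03  0.04 -0.03]
t 284 139
s 132 224
149
0.05 17 0.0298 ly -0.007 -0.0028 0.004 lxmax 0.0649
0.065 12 0.028 ly -0.0045 -0.003 0.0001 lxmax 0.0797
0.08 13 0.0284 ly -0.0054 -0.0004 0.0029 lxmax 0.0948
0.095 11 0.0293 ly -0.005 -0.0028 0.0015 lxmax 0.1081
0.11 13 0.0287 ly -0.0054 -0.0015 0.0012 lxmax 0.1242
0.125 14 0.0295 ly -0.0059 -0.0027 0.0013 lxmax 0.1383
0.14 14 0.0275 ly -0.0053 -0.0027 0.0011 lxmax 0.1548
0.155 16 0.0273 ly -0.0052 -0.0016 0.0198 lxmax 0.1696
0.17 39 0.0284 ly -0.0043 0.0131 0.0328 lxmax 0.1787
1247 [ 0.45543715 -0.31762354  0.02024066] [0.65997955 0.09704395 1.5526099 ]
```

View pics/rs_8.5.png

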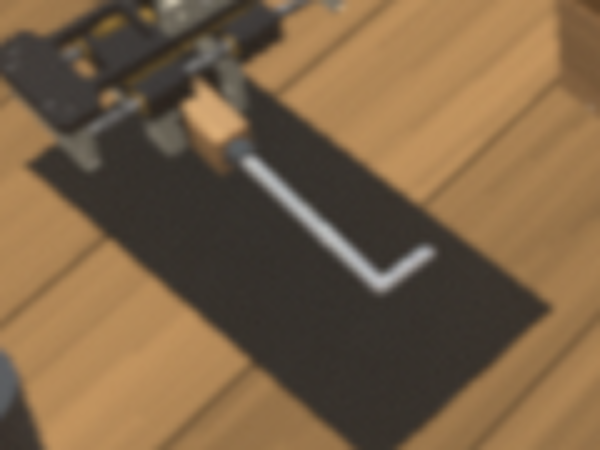

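The rod is held level at this height (hook ~(380,285), tip ~(432,250) in the crop). The prong is 175 mm ahead of the TCP, its tip 34 mm to the left, and the axis is 26 mm above the reported z. The top and side views differ by a few mm in y, so I'll cross-check the shelf pose from the side.

Run:
```python
from h import *
z=np.load("c0.npz")
for n in("wt","ws"):
    P=z[n];Z=P[...,2]
    m=(abs(Z-.115)<.006)&(P[...,0]>.6)&(P[...,0]<.97)&(P[...,1]>-.2)&(P[...,1]<.32)
    m=cv2.morphologyEx(m.astype(np.uint8),cv2.MORPH_OPEN,np.ones((3,3)))
    k,l,s,_=cv2.connectedComponentsWithStats(m);m=l==1+np.argmax(s[1:,4])
    (cx,cy),sz,a=cv2.minAreaRect(P[m][:,:2].astype(np.float32));a=(a-90 if a>45 else a);t=np.radians(a)
    print(n,cx,cy,sz,a,"front",cx-.13*np.cos(t),cy-.13*np.sin(t))
    # mat
    m=(abs(Z-.003)<.006)&(P[...,0]>.4)&(P[...,0]<.8)&(P[...,1]>-.4)&(P[...,1]<-.2)&(z["it" if n=="wt" else "is_"].max(-1)<75)
    m=cv2.morphologyEx(m.astype(np.uint8),cv2.MORPH_OPEN,np.ones((3,3)))>0
    print(" mat",cv2.minAreaRect(P[m][:,:2].astype(np.float32)))
```

```text
wt 0.7880349159240723 0.06288349628448486 (0.3597164452075958, 0.2610152065753937) -4.03570556640625 front 0.6583572657777235 0.07203265212101792
 mat ((0.5962552428245544, -0.3013613522052765), (0.13970188796520233, 0.31775233149528503), 86.3516845703125)
ws 0.7851353287696838 0.058395832777023315 (0.36441463232040405, 0.26301756501197815) -4.228790283203125 front 0.655489247242815 0.0679819448527544
 mat ((0.5947028994560242, -0.30598878860473633), (0.1379019170999527, 0.31775063276290894), 86.55082702636719)
```

Call:
apply_moves([
  {"dp": [-0.035, 0.01, 0], "yaw": 0},
  {"dp": [-0.07, 0.03, 0], "yaw": 0},
  {"dp": [-0.089, 0.06, 0], "yaw": 1},
  {"dp": [-0.089, 0.095, 0], "yaw": 2},
  {"dp": [-0.089, 0.13, 0], "yaw": 3},
  {"dp": [-0.089, 0.165, -0.006], "yaw": 3.7},
  {"dp": [-0.089, 0.2, -0.012], "yaw": 3.7},
  {"dp": [-0.089, 0.235, -0.018], "yaw": 3.7},
  {"dp": [-0.089, 0.265, -0.023], "yaw": 3.7},
  {"dp": [-0.089, 0.29, -0.023], "yaw": 3.7},
  {"dp": [-0.089, 0.304, -0.023], "yaw": 3.7},
  {"dp": [-0.089, 0.304, -0.023], "yaw": 3.7},
  {"dp": [-0.089, 0.304, -0.023], "yaw": 3.7},
])

```text
time_s: 9.7
tcp_pos: [0.4455, 0.0022, 0.0182]
eef_rot: [180.0, 0.1, -3.9]
contact_force: [0.5, 0.7, -1.9]
gripper_width: 0.0238
gripper_force: 45.0
```

```bash
cat > hook.py <<'E'
from h import *
s=get_state();T=s["tcp_pos"];print(T.round(4),s["eef_rot"].round(1),s["contact_force"].round(1),s["moment"].round(2))
c=cap("top");P=world(c);hsv=cv2.cvtColor(c["image"],cv2.COLOR_RGB2HSV)
u,v=proj(c,T+[.175,.0,.026]);x,y=int(u)-40,int(v)-30
cv2.imwrite("pics/h.png",cv2.resize(c["image"][y:y+60,x:x+80,::-1],None,fx=8,fy=8,interpolation=2));print(x,y,u,v)
E
python3 hook.py
```

```text
[0.4455 0.0022 0.0182] [ 1.8e+02  1.0e-01 -3.9e+00] [ 0.5  0.7 -1.9] [-0.07  0.08  0.  ]
218 152 258.3724272540092 182.01356134943433
```

View pics/h.png

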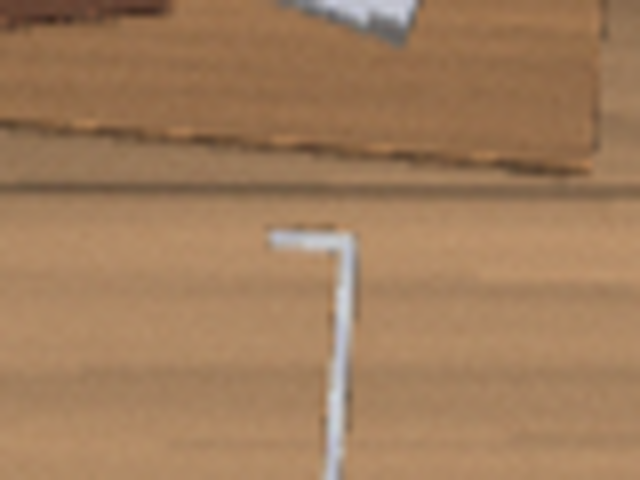

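The hook corner at (348,240) in the crop is clear of the plank edge (~y 150), where planned: about 30 mm in front of the edge and 82 mm right of centre. I'll reach in under the shelf.

Call:
apply_moves([
  {"dp": [0.02, -0.0014, 0.001], "yaw": 0},
  {"dp": [0.045, -0.0032, 0.001], "yaw": 0},
  {"dp": [0.06, -0.0043, 0.001], "yaw": 0},
  {"dp": [0.072, -0.0052, 0.001], "yaw": 0},
  {"dp": [0.082, -0.0059, 0.001], "yaw": 0},
  {"dp": [0.088, -0.0063, 0.001], "yaw": 0},
  {"dp": [0.091, -0.0065, 0.001], "yaw": 0},
  {"dp": [0.092, -0.0066, 0.001], "yaw": 0},
  {"dp": [0.092, -0.0066, 0.001], "yaw": 0},
])

```text
time_s: 10.5
tcp_pos: [0.5374, -0.0052, 0.0196]
eef_rot: [180.0, 0.0, -4.1]
contact_force: [0.6, -0.3, -2.5]
gripper_width: 0.0238
gripper_force: 45.0
```

Call:
apply_moves([
  {"dp": [0.001, -0.0001, 0], "yaw": 0},
  {"dp": [0.002, -0.0001, 0], "yaw": 0},
  {"dp": [0.003, -0.0002, 0], "yaw": 0},
  {"dp": [0.003, -0.0002, 0], "yaw": 0},
])

```text
time_s: 10.83
tcp_pos: [0.5411, -0.005, 0.0199]
eef_rot: [-180.0, -0.0, -4.0]
contact_force: [0.4, 0.2, -1.6]
gripper_width: 0.0236
gripper_force: 45.0
```

Call:
apply_moves([
  {"dp": [0.001, -0.0001, 0], "yaw": 0},
  {"dp": [0.002, -0.0001, 0], "yaw": 0},
  {"dp": [0.003, -0.0002, 0], "yaw": 0},
  {"dp": [0.003, -0.0002, 0], "yaw": 0},
])

```text
time_s: 11.17
tcp_pos: [0.5442, -0.0053, 0.0198]
eef_rot: [180.0, -0.0, -4.0]
contact_force: [0.3, -1.1, -2.4]
gripper_width: 0.0235
gripper_force: 45.0
```

Call:
apply_moves([
  {"dp": [0.001, -0.0001, 0], "yaw": 0},
  {"dp": [0.002, -0.0001, 0], "yaw": 0},
  {"dp": [0.003, -0.0002, 0], "yaw": 0},
  {"dp": [0.003, -0.0002, 0], "yaw": 0},
])

```text
time_s: 11.5
tcp_pos: [0.5472, -0.0055, 0.0198]
eef_rot: [180.0, -0.0, -4.0]
contact_force: [0.0, 0.0, -1.6]
gripper_width: 0.0235
gripper_force: 45.0
```

Call:
apply_moves([
  {"dp": [0.001, -0.0001, 0], "yaw": 0},
  {"dp": [0.002, -0.0001, 0], "yaw": 0},
  {"dp": [0.003, -0.0002, 0], "yaw": 0},
  {"dp": [0.003, -0.0002, 0], "yaw": 0},
])

```text
time_s: 11.83
tcp_pos: [0.5502, -0.0057, 0.0198]
eef_rot: [-180.0, -0.0, -4.0]
contact_force: [-0.2, 0.8, -2.5]
gripper_width: 0.0237
gripper_force: 45.0
```

Call:
apply_moves([
  {"dp": [0.001, -0.0001, 0], "yaw": 0},
  {"dp": [0.002, -0.0001, 0], "yaw": 0},
  {"dp": [0.003, -0.0002, 0], "yaw": 0},
  {"dp": [0.003, -0.0002, 0], "yaw": 0},
])

```text
time_s: 12.17
tcp_pos: [0.5532, -0.0059, 0.0198]
eef_rot: [-180.0, -0.0, -4.0]
contact_force: [-0.2, 0.1, -2.5]
gripper_width: 0.0237
gripper_force: 45.0
```

Call:
apply_moves([
  {"dp": [0.001, -0.0001, 0], "yaw": 0},
  {"dp": [0.002, -0.0001, 0], "yaw": 0},
  {"dp": [0.003, -0.0002, 0], "yaw": 0},
  {"dp": [0.003, -0.0002, 0], "yaw": 0},
])

```text
time_s: 12.5
tcp_pos: [0.5562, -0.0061, 0.0198]
eef_rot: [180.0, -0.0, -4.0]
contact_force: [-0.6, 0.5, -1.3]
gripper_width: 0.024
gripper_force: 45.0
```

Call:
apply_moves([
  {"dp": [0.001, -0.0001, 0], "yaw": 0},
  {"dp": [0.002, -0.0001, 0], "yaw": 0},
  {"dp": [0.002, -0.0001, 0], "yaw": 0},
])

```text
time_s: 12.75
tcp_pos: [0.5581, -0.0062, 0.0198]
eef_rot: [180.0, -0.0, -4.0]
contact_force: [-0.0, -0.4, -1.7]
gripper_width: 0.0237
gripper_force: 45.0
```

Call:
apply_moves([
  {"dp": [0.001, -0.0001, 0], "yaw": 0},
  {"dp": [0.002, -0.0001, 0], "yaw": 0},
  {"dp": [0.002, -0.0001, 0], "yaw": 0},
])

```text
time_s: 13.0
tcp_pos: [0.5592, -0.0065, 0.0195]
eef_rot: [180.0, 0.1, -4.1]
contact_force: [-3.2, 0.4, -0.3]
gripper_width: 0.0235
gripper_force: 45.0
```

The prong touched the tray face at TCP x≈0.5588, which puts the joint at about 13 mm. I'll back off about 14 mm to the eye's mid-depth and feel leftwards.

Call:
apply_moves([
  {"dp": [-0.005, 0.0004, 0], "yaw": 0},
  {"dp": [-0.01, 0.0007, 0], "yaw": 0},
  {"dp": [-0.015, 0.001, 0], "yaw": 0},
  {"dp": [-0.0147, 0.005, 0], "yaw": 0},
  {"dp": [-0.0144, 0.009, 0], "yaw": 0},
  {"dp": [-0.0144, 0.009, 0], "yaw": 0},
], squeeze=58)

```text
time_s: 13.5
tcp_pos: [0.5462, 0.0036, 0.0201]
eef_rot: [-180.0, -0.1, -4.0]
contact_force: [0.3, -0.8, -2.7]
gripper_width: 0.0237
gripper_force: 58.0
```

Call:
apply_moves([
  {"dp": [0.0001, 0.0013, 0], "yaw": 0},
  {"dp": [0.0002, 0.0026, 0], "yaw": 0},
  {"dp": [0.0003, 0.004, 0], "yaw": 0},
  {"dp": [0.0003, 0.004, 0], "yaw": 0},
])

```text
time_s: 13.83
tcp_pos: [0.546, 0.0069, 0.0197]
eef_rot: [180.0, -0.0, -4.0]
contact_force: [-0.3, 0.6, -1.8]
gripper_width: 0.0236
gripper_force: 58.0
```

Call:
apply_moves([
  {"dp": [0.0001, 0.0013, 0], "yaw": 0},
  {"dp": [0.0002, 0.0026, 0], "yaw": 0},
  {"dp": [0.0003, 0.004, 0], "yaw": 0},
  {"dp": [0.0003, 0.004, 0], "yaw": 0},
])

```text
time_s: 14.17
tcp_pos: [0.5462, 0.0109, 0.0198]
eef_rot: [-180.0, -0.0, -4.0]
contact_force: [0.5, 0.4, -1.8]
gripper_width: 0.0239
gripper_force: 58.0
```

```bash
cat > s.py <<'E'
from h import *
s=get_state();print(s["time_s"],s["tcp_pos"].round(4),s["contact_force"].round(2),s["moment"].round(3))
E
python3 s.py
```

```text
14.1667 [0.5462 0.0109 0.0198] [ 0.5   0.36 -1.8 ] [-0.026  0.043 -0.013]
```

Call:
apply_moves([
  {"dp": [0.0001, 0.0013, 0], "yaw": 0},
  {"dp": [0.0002, 0.0026, 0], "yaw": 0},
  {"dp": [0.0003, 0.004, 0], "yaw": 0},
  {"dp": [0.0003, 0.004, 0], "yaw": 0},
])

```text
time_s: 14.5
tcp_pos: [0.5465, 0.0149, 0.0198]
eef_rot: [-180.0, -0.0, -4.0]
contact_force: [-0.1, 0.5, -1.3]
gripper_width: 0.0241
gripper_force: 58.0
```

Call:
apply_moves([
  {"dp": [0.0001, 0.0013, 0], "yaw": 0},
  {"dp": [0.0002, 0.0026, 0], "yaw": 0},
  {"dp": [0.0003, 0.004, 0], "yaw": 0},
  {"dp": [0.0003, 0.004, 0], "yaw": 0},
])

```text
time_s: 14.83
tcp_pos: [0.5468, 0.0189, 0.0198]
eef_rot: [-180.0, -0.0, -4.0]
contact_force: [0.6, -0.5, -1.5]
gripper_width: 0.0237
gripper_force: 58.0
```

```bash
python3 s.py
```

```text
14.8333 [0.5468 0.0189 0.0198] [ 0.65 -0.49 -1.51] [-0.062  0.006 -0.01 ]
```

Call:
apply_moves([
  {"dp": [0.0001, 0.0013, 0], "yaw": 0},
  {"dp": [0.0002, 0.0026, 0], "yaw": 0},
  {"dp": [0.0003, 0.004, 0], "yaw": 0},
  {"dp": [0.0003, 0.004, 0], "yaw": 0},
])

```text
time_s: 15.17
tcp_pos: [0.5471, 0.0229, 0.0198]
eef_rot: [-180.0, -0.0, -4.0]
contact_force: [-0.5, 0.0, -2.2]
gripper_width: 0.0236
gripper_force: 58.0
```

Call:
apply_moves([
  {"dp": [0.0001, 0.0013, 0], "yaw": 0},
  {"dp": [0.0002, 0.0026, 0], "yaw": 0},
  {"dp": [0.0003, 0.004, 0], "yaw": 0},
  {"dp": [0.0003, 0.004, 0], "yaw": 0},
])

```text
time_s: 15.5
tcp_pos: [0.5474, 0.0269, 0.0198]
eef_rot: [-180.0, -0.0, -4.0]
contact_force: [-0.3, -0.1, -1.6]
gripper_width: 0.0235
gripper_force: 58.0
```

```bash
python3 s.py
```

```text
15.5 [0.5474 0.0269 0.0198] [-0.27 -0.09 -1.56] [-0.047  0.015 -0.022]
```

Moved about 33 mm with no contact yet.

Call:
apply_moves([
  {"dp": [0.0001, 0.0013, 0], "yaw": 0},
  {"dp": [0.0002, 0.0026, 0], "yaw": 0},
  {"dp": [0.0003, 0.004, 0], "yaw": 0},
  {"dp": [0.0003, 0.004, 0], "yaw": 0},
])

```text
time_s: 15.83
tcp_pos: [0.5477, 0.0309, 0.0197]
eef_rot: [-180.0, -0.0, -4.0]
contact_force: [0.5, 0.3, -2.0]
gripper_width: 0.0234
gripper_force: 58.0
```

Call:
apply_moves([
  {"dp": [0.0001, 0.0013, 0], "yaw": 0},
  {"dp": [0.0002, 0.0026, 0], "yaw": 0},
  {"dp": [0.0003, 0.004, 0], "yaw": 0},
  {"dp": [0.0003, 0.004, 0], "yaw": 0},
])

```text
time_s: 16.17
tcp_pos: [0.548, 0.0349, 0.0198]
eef_rot: [-180.0, -0.0, -4.0]
contact_force: [0.0, 0.6, -1.4]
gripper_width: 0.0234
gripper_force: 58.0
```

```bash
python3 s.py
```

```text
16.1667 [0.548  0.0349 0.0198] [ 0.02  0.62 -1.45] [-0.037  0.039  0.002]
```

Call:
apply_moves([
  {"dp": [0.0001, 0.0013, 0], "yaw": 0},
  {"dp": [0.0002, 0.0026, 0], "yaw": 0},
  {"dp": [0.0003, 0.004, 0], "yaw": 0},
  {"dp": [0.0003, 0.004, 0], "yaw": 0},
])

```text
time_s: 16.5
tcp_pos: [0.5483, 0.0389, 0.0198]
eef_rot: [-180.0, -0.0, -4.0]
contact_force: [-0.3, 0.0, -0.9]
gripper_width: 0.0238
gripper_force: 58.0
```

Call:
apply_moves([
  {"dp": [0.0001, 0.0013, 0], "yaw": 0},
  {"dp": [0.0002, 0.0026, 0], "yaw": 0},
  {"dp": [0.0003, 0.004, 0], "yaw": 0},
  {"dp": [0.0003, 0.004, 0], "yaw": 0},
])

```text
time_s: 16.83
tcp_pos: [0.5487, 0.0429, 0.0198]
eef_rot: [-180.0, -0.0, -4.0]
contact_force: [-0.3, -0.6, -1.2]
gripper_width: 0.0234
gripper_force: 58.0
```

```bash
python3 s.py
```

```text
16.8333 [0.5487 0.0429 0.0198] [-0.29 -0.58 -1.24] [-0.049  0.037 -0.014]
```

Call:
apply_moves([
  {"dp": [0.0001, 0.0013, 0], "yaw": 0},
  {"dp": [0.0002, 0.0026, 0], "yaw": 0},
  {"dp": [0.0003, 0.004, 0], "yaw": 0},
  {"dp": [0.0003, 0.004, 0], "yaw": 0},
])

```text
time_s: 17.17
tcp_pos: [0.5489, 0.0469, 0.0198]
eef_rot: [-180.0, -0.0, -4.0]
contact_force: [0.8, 0.0, -1.8]
gripper_width: 0.0238
gripper_force: 58.0
```

Call:
apply_moves([
  {"dp": [0.0001, 0.0013, 0], "yaw": 0},
  {"dp": [0.0002, 0.0026, 0], "yaw": 0},
  {"dp": [0.0003, 0.004, 0], "yaw": 0},
  {"dp": [0.0003, 0.004, 0], "yaw": 0},
])

```text
time_s: 17.5
tcp_pos: [0.5492, 0.0509, 0.0198]
eef_rot: [-180.0, -0.0, -4.0]
contact_force: [-1.1, -0.3, -1.4]
gripper_width: 0.0234
gripper_force: 58.0
```

```bash
python3 s.py
```

```text
17.5 [0.5492 0.0509 0.0198] [-1.1  -0.29 -1.42] [-0.051  0.033  0.025]
```

Call:
apply_moves([
  {"dp": [0.0001, 0.0013, 0], "yaw": 0},
  {"dp": [0.0002, 0.0026, 0], "yaw": 0},
  {"dp": [0.0003, 0.004, 0], "yaw": 0},
  {"dp": [0.0003, 0.004, 0], "yaw": 0},
])

```text
time_s: 17.83
tcp_pos: [0.5495, 0.0549, 0.0198]
eef_rot: [-180.0, -0.0, -4.0]
contact_force: [0.3, 0.0, -1.3]
gripper_width: 0.0237
gripper_force: 58.0
```

Call:
apply_moves([
  {"dp": [0.0001, 0.0013, 0], "yaw": 0},
  {"dp": [0.0002, 0.0026, 0], "yaw": 0},
  {"dp": [0.0003, 0.004, 0], "yaw": 0},
  {"dp": [0.0003, 0.004, 0], "yaw": 0},
])

```text
time_s: 18.17
tcp_pos: [0.5498, 0.0589, 0.0198]
eef_rot: [-180.0, -0.0, -4.0]
contact_force: [0.1, 0.5, -1.0]
gripper_width: 0.0235
gripper_force: 58.0
```

```bash
python3 s.py
```

```text
18.1667 [0.5498 0.0589 0.0198] [ 0.07  0.48 -0.98] [-0.032  0.004 -0.014]
```

Call:
apply_moves([
  {"dp": [0.0001, 0.0013, 0], "yaw": 0},
  {"dp": [0.0002, 0.0026, 0], "yaw": 0},
  {"dp": [0.0003, 0.004, 0], "yaw": 0},
  {"dp": [0.0003, 0.004, 0], "yaw": 0},
])

```text
time_s: 18.5
tcp_pos: [0.5502, 0.0629, 0.0198]
eef_rot: [-180.0, -0.0, -4.0]
contact_force: [-0.1, -0.1, -1.6]
gripper_width: 0.0235
gripper_force: 58.0
```

Call:
apply_moves([
  {"dp": [0.0001, 0.0013, 0], "yaw": 0},
  {"dp": [0.0002, 0.0026, 0], "yaw": 0},
  {"dp": [0.0003, 0.004, 0], "yaw": 0},
  {"dp": [0.0003, 0.004, 0], "yaw": 0},
])

```text
time_s: 18.83
tcp_pos: [0.5505, 0.0669, 0.0198]
eef_rot: [-180.0, -0.0, -4.0]
contact_force: [-0.4, -0.4, -2.2]
gripper_width: 0.0235
gripper_force: 58.0
```

```bash
python3 s.py
```

```text
18.8333 [0.5505 0.0669 0.0198] [-0.44 -0.43 -2.23] [-0.013  0.008 -0.011]
```

Call:
apply_moves([
  {"dp": [0.0001, 0.0013, 0], "yaw": 0},
  {"dp": [0.0002, 0.0026, 0], "yaw": 0},
  {"dp": [0.0003, 0.004, 0], "yaw": 0},
  {"dp": [0.0003, 0.004, 0], "yaw": 0},
])

```text
time_s: 19.17
tcp_pos: [0.5507, 0.0709, 0.0198]
eef_rot: [-180.0, -0.0, -4.0]
contact_force: [0.1, 0.8, -2.0]
gripper_width: 0.0235
gripper_force: 58.0
```

Call:
apply_moves([
  {"dp": [0.0001, 0.0013, 0], "yaw": 0},
  {"dp": [0.0002, 0.0026, 0], "yaw": 0},
  {"dp": [0.0003, 0.004, 0], "yaw": 0},
  {"dp": [0.0003, 0.004, 0], "yaw": 0},
])

```text
time_s: 19.5
tcp_pos: [0.551, 0.0749, 0.0198]
eef_rot: [-180.0, -0.0, -4.0]
contact_force: [-0.4, 0.5, -1.3]
gripper_width: 0.0237
gripper_force: 58.0
```

```bash
python3 s.py
```

```text
19.5 [0.551  0.0749 0.0198] [-0.41  0.46 -1.3 ] [-0.034  0.047 -0.04 ]
```

Call:
apply_moves([
  {"dp": [0.0001, 0.0013, 0], "yaw": 0},
  {"dp": [0.0002, 0.0026, 0], "yaw": 0},
  {"dp": [0.0003, 0.004, 0], "yaw": 0},
  {"dp": [0.0003, 0.004, 0], "yaw": 0},
])

```text
time_s: 19.83
tcp_pos: [0.5513, 0.0789, 0.0198]
eef_rot: [-180.0, -0.0, -4.0]
contact_force: [-0.7, -0.9, -2.1]
gripper_width: 0.0237
gripper_force: 58.0
```

Call:
apply_moves([
  {"dp": [0.0001, 0.0013, 0], "yaw": 0},
  {"dp": [0.0002, 0.0026, 0], "yaw": 0},
  {"dp": [0.0003, 0.004, 0], "yaw": 0},
  {"dp": [0.0003, 0.004, 0], "yaw": 0},
])

```text
time_s: 20.17
tcp_pos: [0.5517, 0.083, 0.0198]
eef_rot: [-180.0, -0.0, -4.0]
contact_force: [-0.4, 0.4, -2.2]
gripper_width: 0.0237
gripper_force: 58.0
```

```bash
python3 s.py
```

```text
20.1667 [0.5517 0.083  0.0198] [-0.39  0.4  -2.2 ] [-0.061  0.046  0.015]
```

Call:
apply_moves([
  {"dp": [0.0001, 0.0013, 0], "yaw": 0},
  {"dp": [0.0002, 0.0026, 0], "yaw": 0},
  {"dp": [0.0003, 0.004, 0], "yaw": 0},
  {"dp": [0.0003, 0.004, 0], "yaw": 0},
])

```text
time_s: 20.5
tcp_pos: [0.5519, 0.0869, 0.0198]
eef_rot: [-180.0, -0.0, -4.0]
contact_force: [0.9, 0.9, -2.9]
gripper_width: 0.0237
gripper_force: 58.0
```

Call:
apply_moves([
  {"dp": [0.0001, 0.0013, 0], "yaw": 0},
  {"dp": [0.0002, 0.0026, 0], "yaw": 0},
  {"dp": [0.0003, 0.004, 0], "yaw": 0},
  {"dp": [0.0003, 0.004, 0], "yaw": 0},
])

```text
time_s: 20.83
tcp_pos: [0.5523, 0.0909, 0.0198]
eef_rot: [-180.0, -0.0, -4.0]
contact_force: [-0.1, -0.3, -2.2]
gripper_width: 0.0234
gripper_force: 58.0
```

```bash
python3 s.py
```

```text
20.8333 [0.5523 0.0909 0.0198] [-0.05 -0.29 -2.19] [-0.057  0.006  0.037]
```

The tip is now past every possible eye position. I'll draw back gently to feel for the eye's wire.

Call:
apply_moves([
  {"dp": [-0.002, 0.0001, 0], "yaw": 0},
  {"dp": [-0.004, 0.0003, 0], "yaw": 0},
  {"dp": [-0.006, 0.0004, 0], "yaw": 0},
  {"dp": [-0.008, 0.0006, 0], "yaw": 0},
  {"dp": [-0.008, 0.0006, 0], "yaw": 0},
])

```text
time_s: 21.25
tcp_pos: [0.5436, 0.0912, 0.0198]
eef_rot: [180.0, 0.0, -4.0]
contact_force: [-0.5, 0.1, -2.4]
gripper_width: 0.0232
gripper_force: 58.0
```

Call:
apply_moves([
  {"dp": [-0.0015, 0.0001, 0], "yaw": 0},
  {"dp": [-0.003, 0.0002, 0], "yaw": 0},
  {"dp": [-0.003, 0.0002, 0], "yaw": 0},
])

```text
time_s: 21.5
tcp_pos: [0.5417, 0.0917, 0.02]
eef_rot: [-180.0, -0.1, -4.0]
contact_force: [3.1, -1.7, -3.0]
gripper_width: 0.0236
gripper_force: 58.0
```

Call:
apply_moves([
  {"dp": [-0.0015, 0.0001, 0], "yaw": 0},
  {"dp": [-0.003, 0.0002, 0], "yaw": 0},
  {"dp": [-0.003, 0.0002, 0], "yaw": 0},
])

```text
time_s: 21.75
tcp_pos: [0.5384, 0.0918, 0.0199]
eef_rot: [-180.0, -0.0, -4.0]
contact_force: [3.8, -0.3, -2.0]
gripper_width: 0.0237
gripper_force: 58.0
```

```bash
python3 s.py
```

```text
21.75 [0.5384 0.0918 0.0199] [ 3.76 -0.25 -1.96] [-0.1   -1.187 -0.075]
```

Hooked: the resistance is about 3.8 N and steady. I'll draw the tray out slowly.

Call:
apply_moves([
  {"dp": [-0.002, 0.0001, 0], "yaw": 0},
  {"dp": [-0.004, 0.0003, 0], "yaw": 0},
  {"dp": [-0.006, 0.0004, 0], "yaw": 0},
  {"dp": [-0.008, 0.0006, 0], "yaw": 0},
  {"dp": [-0.01, 0.0007, 0], "yaw": 0},
  {"dp": [-0.012, 0.0009, 0], "yaw": 0},
  {"dp": [-0.014, 0.001, 0], "yaw": 0},
  {"dp": [-0.016, 0.0011, 0], "yaw": 0},
  {"dp": [-0.018, 0.0013, 0], "yaw": 0},
  {"dp": [-0.02, 0.0014, 0], "yaw": 0},
])

```text
time_s: 22.58
tcp_pos: [0.518, 0.0932, 0.0198]
eef_rot: [-180.0, -0.0, -4.0]
contact_force: [4.6, 0.0, -2.1]
gripper_width: 0.0237
gripper_force: 58.0
```

Call:
apply_moves([
  {"dp": [-0.002, 0.0001, 0], "yaw": 0},
  {"dp": [-0.004, 0.0003, 0], "yaw": 0},
  {"dp": [-0.006, 0.0004, 0], "yaw": 0},
  {"dp": [-0.008, 0.0006, 0], "yaw": 0},
  {"dp": [-0.01, 0.0007, 0], "yaw": 0},
  {"dp": [-0.012, 0.0009, 0], "yaw": 0},
  {"dp": [-0.014, 0.001, 0], "yaw": 0},
  {"dp": [-0.016, 0.0011, 0], "yaw": 0},
  {"dp": [-0.018, 0.0013, 0], "yaw": 0},
  {"dp": [-0.02, 0.0014, 0], "yaw": 0},
])

```text
time_s: 23.42
tcp_pos: [0.498, 0.0945, 0.0198]
eef_rot: [-180.0, -0.0, -4.0]
contact_force: [3.7, 0.8, -2.1]
gripper_width: 0.0241
gripper_force: 58.0
```

```bash
python3 s.py
```

```text
23.4167 [0.498  0.0945 0.0198] [ 3.7   0.82 -2.09] [ 0.14  -1.576  0.051]
```

Call:
apply_moves([
  {"dp": [-0.002, 0.0001, 0], "yaw": 0},
  {"dp": [-0.004, 0.0003, 0], "yaw": 0},
  {"dp": [-0.006, 0.0004, 0], "yaw": 0},
  {"dp": [-0.008, 0.0006, 0], "yaw": 0},
  {"dp": [-0.01, 0.0007, 0], "yaw": 0},
  {"dp": [-0.012, 0.0009, 0], "yaw": 0},
  {"dp": [-0.014, 0.001, 0], "yaw": 0},
  {"dp": [-0.016, 0.0011, 0], "yaw": 0},
  {"dp": [-0.018, 0.0013, 0], "yaw": 0},
  {"dp": [-0.02, 0.0014, 0], "yaw": 0},
])

```text
time_s: 24.25
tcp_pos: [0.478, 0.0959, 0.0198]
eef_rot: [-180.0, -0.0, -4.0]
contact_force: [4.3, 0.7, -3.0]
gripper_width: 0.0233
gripper_force: 58.0
```

Call:
apply_moves([
  {"dp": [-0.001, 0.0001, 0], "yaw": 0},
  {"dp": [-0.002, 0.0001, 0], "yaw": 0},
  {"dp": [-0.003, 0.0002, 0], "yaw": 0},
  {"dp": [-0.003, 0.0002, 0], "yaw": 0},
])

```text
time_s: 24.58
tcp_pos: [0.4749, 0.096, 0.0198]
eef_rot: [180.0, 0.0, -4.0]
contact_force: [2.6, 1.0, -2.3]
gripper_width: 0.0236
gripper_force: 58.0
```

```bash
python3 s.py
```

```text
24.5833 [0.4749 0.096  0.0198] [ 2.64  0.98 -2.26] [ 0.287 -1.25   0.181]
```

Call:
apply_moves([
  {"dp": [-0.001, 0.0001, 0], "yaw": 0},
  {"dp": [-0.002, 0.0002, 0], "yaw": 0},
  {"dp": [-0.002, 0.0002, 0], "yaw": 0},
])

```text
time_s: 24.83
tcp_pos: [0.4729, 0.0962, 0.0197]
eef_rot: [180.0, 0.0, -4.0]
contact_force: [4.3, 0.4, -1.1]
gripper_width: 0.0236
gripper_force: 58.0
```

Call:
apply_moves([
  {"dp": [-0.001, 0.0001, 0], "yaw": 0},
  {"dp": [-0.002, 0.0002, 0], "yaw": 0},
  {"dp": [-0.002, 0.0002, 0], "yaw": 0},
])

```text
time_s: 25.08
tcp_pos: [0.4709, 0.0964, 0.0197]
eef_rot: [180.0, 0.0, -4.0]
contact_force: [3.9, -0.4, -1.5]
gripper_width: 0.0236
gripper_force: 58.0
```

```bash
python3 s.py
```

```text
25.0833 [0.4709 0.0964 0.0197] [ 3.94 -0.4  -1.55] [ 0.184 -1.281  0.172]
```

Call:
apply_moves([
  {"dp": [-0.001, 0.0001, 0], "yaw": 0},
  {"dp": [-0.002, 0.0002, 0], "yaw": 0},
  {"dp": [-0.002, 0.0002, 0], "yaw": 0},
])

```text
time_s: 25.33
tcp_pos: [0.4689, 0.0966, 0.0197]
eef_rot: [180.0, 0.0, -4.0]
contact_force: [3.2, 1.2, -2.9]
gripper_width: 0.0235
gripper_force: 58.0
```

Call:
apply_moves([
  {"dp": [-0.001, 0.0001, 0], "yaw": 0},
  {"dp": [-0.002, 0.0002, 0], "yaw": 0},
  {"dp": [-0.002, 0.0002, 0], "yaw": 0},
])

```text
time_s: 25.58
tcp_pos: [0.4669, 0.0968, 0.0197]
eef_rot: [180.0, 0.0, -4.0]
contact_force: [3.4, 0.2, -1.5]
gripper_width: 0.0234
gripper_force: 58.0
```

```bash
python3 s.py
```

```text
25.5833 [0.4669 0.0968 0.0197] [ 3.35  0.18 -1.5 ] [ 0.187 -1.254  0.064]
```

Call:
apply_moves([
  {"dp": [-0.001, 0.0001, 0], "yaw": 0},
  {"dp": [-0.002, 0.0001, 0], "yaw": 0},
  {"dp": [-0.002, 0.0001, 0], "yaw": 0},
])

```text
time_s: 25.83
tcp_pos: [0.4649, 0.0969, 0.0198]
eef_rot: [180.0, 0.0, -4.0]
contact_force: [3.3, -0.2, -1.1]
gripper_width: 0.0239
gripper_force: 58.0
```

Call:
apply_moves([
  {"dp": [-0.001, 0.0001, 0], "yaw": 0},
  {"dp": [-0.002, 0.0001, 0], "yaw": 0},
  {"dp": [-0.002, 0.0001, 0], "yaw": 0},
])

```text
time_s: 26.08
tcp_pos: [0.4645, 0.0977, 0.0202]
eef_rot: [-179.9, -0.1, -4.0]
contact_force: [9.3, -1.7, -3.6]
gripper_width: 0.0237
gripper_force: 58.0
```

```bash
python3 s.py
```

```text
26.0833 [0.4645 0.0977 0.0202] [ 9.27 -1.68 -3.63] [-0.385 -3.14  -0.146]
```

The force jumped to about 9 N with the arm held short, so the tray is on its stop (about 90 mm). I'll slacken to the middle of the opening, then slide right out of the eye.

Call:
apply_moves([
  {"dp": [0.002, -0.0001, 0], "yaw": 0},
  {"dp": [0.005, -0.0003, 0], "yaw": 0},
  {"dp": [0.008, -0.0006, 0], "yaw": 0},
  {"dp": [0.011, -0.0008, 0], "yaw": 0},
  {"dp": [0.011, -0.0008, 0], "yaw": 0},
  {"dp": [0.011, -0.0008, 0], "yaw": 0},
])

```text
time_s: 26.58
tcp_pos: [0.4739, 0.096, 0.0195]
eef_rot: [180.0, 0.0, -4.1]
contact_force: [0.2, -0.1, -3.0]
gripper_width: 0.0236
gripper_force: 58.0
```

Call:
apply_moves([
  {"dp": [-0.0001, -0.002, 0], "yaw": 0},
  {"dp": [-0.0003, -0.004, 0], "yaw": 0},
  {"dp": [-0.0005, -0.007, 0], "yaw": 0},
  {"dp": [-0.0007, -0.01, 0], "yaw": 0},
  {"dp": [-0.0007, -0.01, 0], "yaw": 0},
])

```text
time_s: 27.0
tcp_pos: [0.4731, 0.0857, 0.0197]
eef_rot: [180.0, 0.0, -4.1]
contact_force: [0.0, -0.2, -1.6]
gripper_width: 0.0237
gripper_force: 58.0
```

```bash
python3 s.py
```

```text
27.0 [0.4731 0.0857 0.0197] [ 0.01 -0.17 -1.57] [ 0.021  0.039 -0.023]
```

Call:
apply_moves([
  {"dp": [-0.0003, -0.004, 0], "yaw": 0},
  {"dp": [-0.0006, -0.008, 0], "yaw": 0},
  {"dp": [-0.0009, -0.012, 0], "yaw": 0},
  {"dp": [-0.0011, -0.016, 0], "yaw": 0},
  {"dp": [-0.0014, -0.02, 0], "yaw": 0},
  {"dp": [-0.0014, -0.02, 0], "yaw": 0},
])

```text
time_s: 27.5
tcp_pos: [0.4717, 0.0655, 0.0197]
eef_rot: [180.0, 0.0, -4.1]
contact_force: [-0.4, 0.2, -2.2]
gripper_width: 0.0239
gripper_force: 58.0
```

Call:
apply_moves([
  {"dp": [-0.0003, -0.004, 0], "yaw": 0},
  {"dp": [-0.0006, -0.008, 0], "yaw": 0},
  {"dp": [-0.0009, -0.012, 0], "yaw": 0},
  {"dp": [-0.0011, -0.016, 0], "yaw": 0},
  {"dp": [-0.0014, -0.02, 0], "yaw": 0},
  {"dp": [-0.0018, -0.025, 0], "yaw": 0},
  {"dp": [-0.0018, -0.025, 0], "yaw": 0},
])

```text
time_s: 28.08
tcp_pos: [0.4699, 0.0404, 0.0197]
eef_rot: [180.0, 0.0, -4.1]
contact_force: [0.1, -1.0, -2.1]
gripper_width: 0.0238
gripper_force: 58.0
```

```bash
python3 s.py; sed -i 's/h.png/h2.png/' hook.py; python3 hook.py
```

```text
28.0833 [0.4699 0.0404 0.0197] [ 0.13 -0.97 -2.12] [-0.079  0.068 -0.01 ]
[0.4699 0.0404 0.0197] [180.    0.   -4.1] [ 0.1 -1.  -2.1] [-0.08  0.07 -0.01]
207 144 247.39934895422562 174.9164090991253
```

View pics/h2.png

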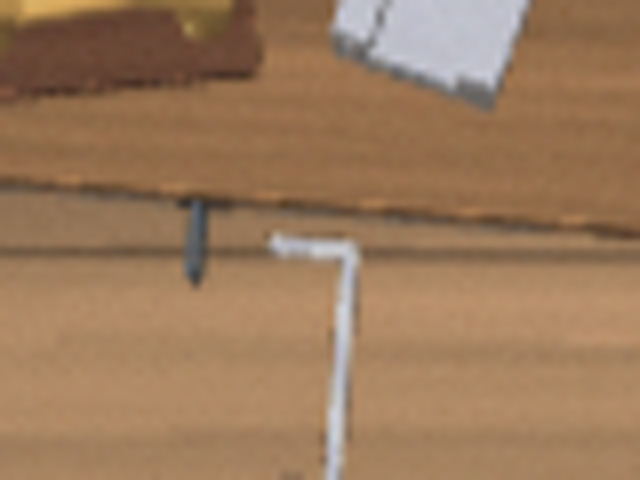

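The eye is visible at (196,240) in the crop, projecting past the plank edge, and the prong (tip ~(272,243)) is well clear of it to the right. I'll back out and return to the mat.

Call:
apply_moves([
  {"dp": [-0.01, 0.0007, 0], "yaw": 0},
  {"dp": [-0.025, 0, 0], "yaw": 0},
  {"dp": [-0.03, -0.015, 0.002], "yaw": 0},
  {"dp": [-0.03, -0.045, 0.006], "yaw": 0},
  {"dp": [-0.03, -0.08, 0.012], "yaw": 0},
  {"dp": [-0.03, -0.115, 0.018], "yaw": 0},
  {"dp": [-0.03, -0.15, 0.023], "yaw": -1},
  {"dp": [-0.03, -0.185, 0.023], "yaw": -2},
  {"dp": [-0.03, -0.22, 0.023], "yaw": -3},
  {"dp": [-0.03, -0.255, 0.023], "yaw": -3.7},
  {"dp": [-0.02, -0.29, 0.023], "yaw": -3.7},
  {"dp": [0, -0.32, 0.023], "yaw": -3.7},
  {"dp": [0.025, -0.343, 0.023], "yaw": -3.7},
  {"dp": [0.05, -0.343, 0.023], "yaw": -3.7},
  {"dp": [0.065, -0.343, 0.023], "yaw": -3.7},
  {"dp": [0.065, -0.343, 0.023], "yaw": -3.7},
  {"dp": [0.065, -0.343, 0.023], "yaw": -3.7},
])

```text
time_s: 29.55
tcp_pos: [0.535, -0.3012, 0.042]
eef_rot: [-180.0, 0.1, -7.7]
contact_force: [0.1, 0.5, -1.7]
gripper_width: 0.0238
gripper_force: 58.0
```

```bash
python3 rod.py | grep -v '^[ts] '
```

```text
[ 0.535  -0.3012  0.042 ] [-1.8e+02  1.0e-01 -7.7e+00] [ 0.1  0.5 -1.7] [0.02 0.13 0.03]
145
0.05 17 0.0299 ly -0.0083 -0.0007 0.0062 lxmax 0.0646
0.065 13 0.0295 ly -0.0049 -0.0016 0.0008 lxmax 0.0797
0.08 12 0.0292 ly -0.0054 -0.0024 0.0016 lxmax 0.0941
0.095 12 0.0298 ly -0.0056 -0.0034 0.0005 lxmax 0.1095
0.11 13 0.0286 ly -0.0051 -0.0028 0.0027 lxmax 0.123
0.125 13 0.0295 ly -0.0045 -0.0023 0.0022 lxmax 0.1397
0.14 14 0.0295 ly -0.0054 -0.0024 0.0012 lxmax 0.1541
0.155 13 0.0299 ly -0.0048 -0.0022 0.026 lxmax 0.1692
0.17 38 0.0291 ly -0.0055 0.013 0.0338 lxmax 0.1784
```

The rod sits in the hand as before. I'll lower it to the grasp height.

Call:
apply_moves([
  {"dp": [0, 0, -0.012], "yaw": 0},
  {"dp": [0, 0, -0.025], "yaw": 0},
  {"dp": [0, 0, -0.036], "yaw": 0},
  {"dp": [0, 0, -0.042], "yaw": 0},
  {"dp": [0, 0, -0.046], "yaw": 0},
  {"dp": [0, 0, -0.048], "yaw": 0},
  {"dp": [0, 0, -0.049], "yaw": 0},
  {"dp": [0, 0, -0.049], "yaw": 0},
])

```text
time_s: 30.32
tcp_pos: [0.5354, -0.3018, -0.0062]
eef_rot: [180.0, -0.0, -7.7]
contact_force: [-0.1, -0.5, -1.0]
gripper_width: 0.0236
gripper_force: 58.0
```

Call:
apply_moves([
  {"dp": [0, 0, -0.0005], "yaw": 0},
  {"dp": [0, 0, -0.001], "yaw": 0},
  {"dp": [0, 0, -0.001], "yaw": 0},
])

```text
time_s: 30.57
tcp_pos: [0.5354, -0.3018, -0.0069]
eef_rot: [180.0, -0.0, -7.7]
contact_force: [0.4, 0.6, -1.1]
gripper_width: 0.0235
gripper_force: 58.0
```

Call:
apply_moves([
  {"dp": [0, 0, -0.0005], "yaw": 0},
  {"dp": [0, 0, -0.001], "yaw": 0},
  {"dp": [0, 0, -0.001], "yaw": 0},
])

```text
time_s: 30.82
tcp_pos: [0.5354, -0.3018, -0.0081]
eef_rot: [180.0, -0.0, -7.7]
contact_force: [0.6, 0.6, -1.3]
gripper_width: 0.0237
gripper_force: 58.0
```

Call:
apply_moves([
  {"dp": [0, 0, 0], "yaw": 0},
  {"dp": [0, 0, 0], "yaw": 0},
  {"dp": [0, 0, 0], "yaw": 0},
  {"dp": [0, 0, 0], "yaw": 0},
  {"dp": [0, 0, 0], "yaw": 0},
  {"dp": [0, 0, 0], "yaw": 0},
  {"dp": [0, 0, 0], "yaw": 0},
  {"dp": [0, 0, 0], "yaw": 0},
  {"dp": [0, 0, 0], "yaw": 0},
  {"dp": [0, 0, 0], "yaw": 0},
], grip=-0.5)

```text
time_s: 31.65
tcp_pos: [0.5353, -0.3017, -0.0083]
eef_rot: [-180.0, 0.0, -7.7]
contact_force: [0.3, -0.4, 1.1]
gripper_width: 0.0657
gripper_force: 0.0
```

Call:
apply_moves([
  {"dp": [0, 0, 0.01], "yaw": 0},
  {"dp": [0, 0, 0.03], "yaw": 0},
  {"dp": [0, 0, 0.06], "yaw": 0},
  {"dp": [0, 0, 0.1], "yaw": 0},
  {"dp": [0, 0, 0.14], "yaw": 0},
  {"dp": [0, 0, 0.18], "yaw": 0},
  {"dp": [-0.03, 0.03, 0.22], "yaw": 0},
  {"dp": [-0.06, 0.07, 0.22], "yaw": 0},
  {"dp": [-0.08, 0.11, 0.22], "yaw": 0},
  {"dp": [-0.1, 0.15, 0.22], "yaw": 0},
  {"dp": [-0.1, 0.15, 0.22], "yaw": 0},
  {"dp": [-0.1, 0.15, 0.22], "yaw": 0},
  {"dp": [-0.1, 0.15, 0.22], "yaw": 0},
])

```text
time_s: 32.73
tcp_pos: [0.4351, -0.1508, 0.2134]
eef_rot: [-180.0, -0.2, -7.6]
contact_force: [0.3, -0.5, 0.2]
gripper_width: 0.0657
gripper_force: 0.0
```

```bash
python3 s.py
python3 - <<'E'
from h import *
a=cap("top");b=cap("side")
cv2.imwrite("pics/fin.png",np.hstack([cv2.resize(a["image"][70:260,170:390],None,fx=1.8,fy=1.8,interpolation=2),cv2.resize(b["image"][150:340,130:350],None,fx=1.8,fy=1.8,interpolation=2)])[:,:,::-1])
P=world(b);
E
```

```text
32.7333 [ 0.4351 -0.1508  0.2134] [ 0.34 -0.54  0.25] [-0.009 -0.094 -0.02 ]
```

View pics/fin.png

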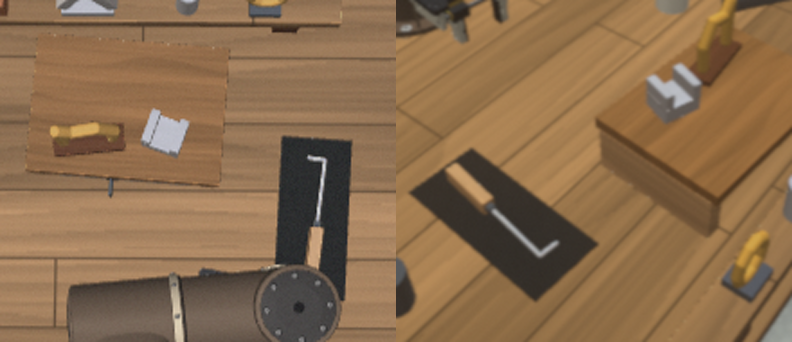

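The rod lies flat within its mat, the eye still projects from under the shelf (111,186), the arch and V-block are unmoved, and the arm is clear.

```bash
python3 -c "
from plant import r
print(r.close_job())"
```

```text
the job is handed in; nothing more can be done
None
```

I drew the tray out until the pull rose to about 9 N at its stop, unhooked the rod without contact, laid it back on its mat, and handed the job in at about 33 s; the judge's verdict was not returned.

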